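Pack the stone carver's small case

TASK

Carving is done: pack the chisel, the whetstone and the air coupling into the open grey case. The chisel lies flat in the case's long narrow lane; the whetstone and the coupling both go in the wide compartment. Lower each piece into the case before letting go rather than dropping it, and leave the mallet, the brush and the jar where they are.

Things in the scene. Friction and masses are not known exactly. Their poses are not given: they have to be found in the camera images.
- case: Open grey plastic case, no lid, fixed, any yaw; 212 mm (its x) by 228 mm (its y), 45 mm high. Walls, floor and the divider, which runs along x as high as the walls, are 6 mm thick. Two compartments, each 200 mm long in x: narrow lane at +y, 80 mm wide (y 28 to 108 mm); wide one at -y, 130 mm wide (y -108 to 22 mm). Origin at the centre of its underside, z up.
- case_lane (a point): Centre of the floor of the narrow lane of the case (6 mm above the bench); same axes as the case.
- case_wide (a point): Centre of the floor of the wide compartment of the case (6 mm above the bench); same axes as the case.
- chisel: Steel stone chisel lying down, 165 mm long along its x. Middle: eight-sided dark bar 90 mm long, 18 mm across flats (flats to sides and top). Round 13 mm shank to -x (end at -80 mm), bright flat blade 26 mm wide to +x (end at +85 mm), both clear of the bench. Origin on the underside below the middle of the bar, near the balance point; z up. About 0.22 kg.
- whetstone: Two-layer sharpening stone, grey below and reddish above, 100 mm along its x, 36 mm along its y, 22 mm high, lying flat. Origin at the centre of its underside, z up. About 0.19 kg, brittle.
- coupling: Air-hose coupling lying down, 72 mm long along its x. Middle: eight-sided brass body 36 mm long, 26 mm across flats (flats to sides and top). Steel sleeve, 20 mm diameter, to +x; ribbed hose tail, 13 to 16 mm diameter, to -x. Origin on the underside below the middle of the body; z up. About 0.14 kg.
- mallet: Bystander: mallet lying on the bench, black round head 80 mm diameter and 80 mm long, wooden handle to its +y reaching 190 mm from the origin. Origin under the middle of the head.
- brush: Bystander: dust brush with a wooden handle, about 200 mm long, lying along its x on the bench. Origin at the underside of its middle.
- jar: Bystander: amber glass jar, 66 mm diameter, 90 mm high, upright. Origin at the centre of its underside.
Mind the look-alikes: they are no part of the job. What is shaped like the coupling but black or blue is not meant.

How it is judged (in metres and radians):
At the end, for the whole second after the job is handed in: Chisel flat on the lane floor (origin in the lane, under 16 mm above the case underside, tilted under 7 degrees); origins of whetstone and coupling inside the walls of the wide compartment, under the 45 mm rim; all three slower than 20 mm/s (x of chisel in the frame of case between -0.1 and 0.1 m and y of chisel in the frame of case between 0.028 and 0.108 m and z of chisel in the frame of case between 0 and 0.016 m and angle between chisel's own x axis and vertical between 1.45 and 1.69 rad and x of whetstone in the frame of case between -0.1 and 0.1 m and y of whetstone in the frame of case between -0.108 and 0.022 m and z of whetstone in the frame of case between 0 and 0.045 m and x of coupling in the frame of case between -0.1 and 0.1 m and y of coupling in the frame of case between -0.108 and 0.022 m and z of coupling in the frame of case between 0 and 0.045 m and linear speed of each of chisel, whetstone, coupling below 0.02 m/s); the robot touches nothing.
It fails at once if the chisel is dropped or thrown (faster than 0.9 m/s, a fall of about 40 mm, while the fingers do not touch it) (contact force between chisel and the fingers below 0.05 N and linear speed of chisel above 0.9 m/s).
It fails at once if the whetstone is dropped or thrown (faster than 0.9 m/s, a fall of about 40 mm, while the fingers do not touch it) (contact force between whetstone and the fingers below 0.05 N and linear speed of whetstone above 0.9 m/s).
It fails at once if the air coupling is dropped or thrown (faster than 0.9 m/s, a fall of about 40 mm, while the fingers do not touch it) (contact force between coupling and the fingers below 0.05 N and linear speed of coupling above 0.9 m/s).
It fails at once if the mallet, the brush or the jar is moved by more than 30 mm (distance of any of mallet, brush, jar from where it was at the start of the episode above 0.03 m).
It also fails if it takes over 72 s, if anything falls off the work surface, if the arm or the gripper's body presses on something with over 40 N, if the wrist force passes 120 N, or if a joint passes its speed limit or range.

ROBOT

A 6-joint arm with a two-finger parallel gripper is mounted at the origin on the work surface. World frame = base frame: x ahead of the robot, y to its left, z up, the work surface at z = 0. Lengths are in mm, angles in rad, forces in N, time in s.
With the tool pointing down it reaches from about 275 to 825 mm from the base axis. Payload 5.2 kg.
Tool frame: the origin (TCP) lies at the very end of the fingers, on their centre line; the grasp point (between the pads) lies 19 mm behind it; z points along the fingers, y is the line along which they close (so a half turn about z gives the same grasp; the last joint's range is limited). The gripper opens to 93 mm and grips with 3 to 60 N. Pads are 15 mm wide; open, the fingers measure 128 mm over their backs; the gripper's body (75 mm by 188 mm) begins 65 mm behind the grasp point.
Start: joints at [0.934, 0.259, 1.535, -0, 1.348, -0.203], TCP at [231.157, 499.071, 218.653] pointing down, gripper open.
Joint ranges: [-3.14, 3.14], [-0.91, 2.08], [0.19, 2.58], [-1.22, 4.36], [0.22, 2.71], [-3.12, 3.12]. Speed limits (rad/s): [2.57, 2.57, 3.14, 3.14, 3.14, 3.14].

INTERFACE

Orientations are given as [roll, pitch, yaw] about the fixed x, y, z axes, in that order (R = Rz(yaw) Ry(pitch) Rx(roll)).
In Python, from bench import robot gives the robot as it stands. The module is installed in compiled form; this text tells all that it offers. Calls block until the motion is done:
- robot.move_ptp(position, orientation): joint-space move of the TCP to a pose.
- robot.move_linear(position, ori=None, speed=150, f_stop=None): straight line of the TCP; ori=None keeps the orientation; speed is the mean speed in mm/s. With f_stop (N) it stops when the force on the tool has changed by that much, and returns True; else False.
- robot.move_j(angles): joint-space move.
- robot.move_gripper(opening): opening from 0.0 (shut) to 1.0 (fully open); the grip force is fixed at half the most; returns when the fingers have stopped.
- robot.sleep(seconds).
- robot.inverse_kinematics(position, orientation): joint angles nearest the present ones, or None.
- robot.get_image(name): name is "scene" or "top"; returns a dict with "img" (420x560x3 uint8, blue, green, red), "fovy" (degrees; the focal length in pixels is half the picture's height over the tangent of half this angle, whatever the lens; pixels are square), "cx", "cy" (the principal point, pixels), "eye" and "orientation" of the camera in the world. Camera axes: x right, y down, z forward; pixel columns grow to the right and rows downward; lengths in mm; the calibration is good to about 2 mm. A picture is of the moment at which its call begins. There is no depth.
A pose or a line that the arm cannot do raises robot.MotionError and nothing moves.
- robot.hand_in(): hands the job in; it is judged then, once.
Readings, each from a call of its own:
- robot.current_t(): time.
- robot.current_qpos(): joint angles.
- robot.current_joint_vel(): joint speeds.
- robot.current_joint_efforts(): joint torques, N m.
- robot.current_tcp_pos(): TCP position.
- robot.current_eef_rot(): TCP orientation.
- robot.current_contact_force(): force on the tool from outside, world axes, zero at the start.
- robot.current_ft_torque(): the same for the moment, N m.
- robot.current_gripper_width(): opening from 0.0 (shut) to 1.0 (fully open).
- robot.current_finger_force(): force on a finger pad.
Only numpy, scipy, OpenCV 4.12 (cv2) and the standard library are available. Lean on these libraries where they do the work, as an engineer would, in place of code of your own. Each camera call takes 0.05 s, during which the arm holds its last target. There are 200 camera calls.

## Working session

There is one attempt and no reset: what is moved stays moved. The work goes in short steps, each a Python script; the robot and the scene stay as the last script left them, time stands still between calls to the robot, and variables do not carry over. Pictures are saved under pics/ and viewed, at most 10 in all, crops included, and the job is handed in when it is done.

```bash
mkdir -p pics; cat > h.py <<'E'
import numpy as np, cv2
from bench import robot
from scipy.spatial.transform import Rotation as R
def cam(d):
    h=d["img"].shape[0]; f=h/2/np.tan(np.radians(d["fovy"])/2)
    o=np.array(d["orientation"],float)
    M=o if o.shape==(3,3) else R.from_euler('xyz',o).as_matrix()
    return f,d["cx"],d["cy"],np.array(d["eye"],float),M
def px2w(d,uv,z):
    f,cx,cy,e,M=cam(d); uv=np.atleast_2d(np.asarray(uv,float))
    r=np.c_[(uv[:,0]-cx)/f,(uv[:,1]-cy)/f,np.ones(len(uv))]@M.T
    return e+r*((z-e[2])/r[:,2])[:,None]
def w2px(d,p):
    f,cx,cy,e,M=cam(d); q=(np.atleast_2d(p)-e)@M
    return np.c_[q[:,0]/q[:,2]*f+cx,q[:,1]/q[:,2]*f+cy]
E
python3 - <<'E'
from h import *
for n in("top","scene"):
    d=robot.get_image(n); cv2.imwrite(f"pics/{n}0.png",d["img"]); print(n,d["fovy"],d["cx"],d["cy"],d["eye"],d["orientation"])
    np.save(f"{n}0.npy",d,allow_pickle=True)
print(robot.current_eef_rot(),robot.current_t())
E
```

```text
top 56.50168019519321 289.2192069982357 208.71105413699942 [ 459.66439964  -18.78915405 1061.51287139] [-3.01110011  0.01696743 -1.57245101]
scene 46.859367321421765 277.4586947133403 207.23128816101848 [1614.21723858 -301.22274357 1225.59754708] [-2.40753647  0.01870212  1.25676815]
[-3.14003944e+00 -3.45623669e-04  2.70779866e+00] 0.1
```

View pics/top0.png

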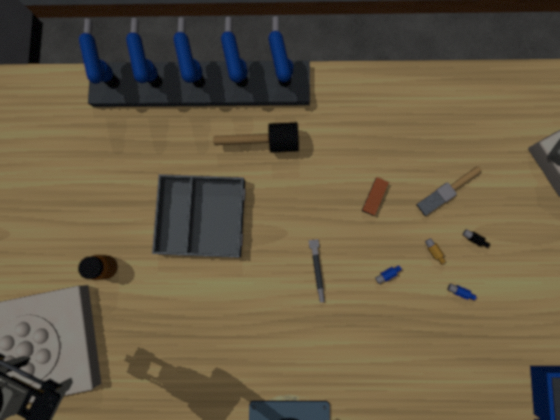

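View pics/scene0.png

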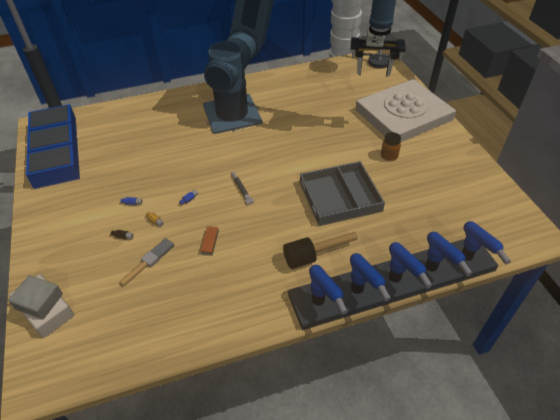

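Top view: case around (200,217), lane on its left (+y). Chisel at (318,270), whetstone at (375,197), brass coupling at (436,251). The blue and black look-alikes are at (389,274), (462,292) and (476,238). Next I segment and zoom in.

```bash
cat > seg.py <<'E'
from h import *
d=np.load("top0.npy",allow_pickle=True).item(); im=d["img"]
bg=cv2.medianBlur(im,5).astype(int)
lab=cv2.cvtColor(im,cv2.COLOR_BGR2LAB).astype(float); hsv=cv2.cvtColor(im,cv2.COLOR_BGR2HSV)
def show(name,win,z):
    x0,y0,x1,y1=win; L=lab[y0:y1,x0:x1]; med=np.median(L.reshape(-1,3),0)
    D=np.linalg.norm((L-med)*[.5,1,1],axis=2); m=(D>12).astype(np.uint8)
    n,l,s,c=cv2.connectedComponentsWithStats(m); k=1+np.argmax(s[1:,4]); m=(l==k).astype(np.uint8)
    cn=max(cv2.findContours(m,0,2)[0],key=cv2.contourArea)
    pts=np.argwhere(l==k)[:,::-1]+[x0,y0]; w=px2w(d,pts,z)[:,:2]
    r=cv2.minAreaRect(w.astype(np.float32)); e,v=np.linalg.eigh(np.cov(w.T)); a=np.degrees(np.arctan2(v[1,1],v[0,1]))
    print(name,len(pts),"mean",w.mean(0).round(1),"rect",np.round(r[0],1),np.round(r[1],1),"ang",round(r[2],1),"pca",round(a,1), "corners",cv2.boxPoints(r).round(0).tolist())
    return (m,win)
W={"chisel":((300,230,336,310),9),"stone":((353,170,397,224),22),"coup":((420,232,452,270),13)}
ms=[show(k,*v) for k,v in W.items()]
big=[]
for m,(x0,y0,x1,y1) in ms:
    s=5; c=cv2.resize(im[y0:y1,x0:x1],None,fx=s,fy=s,interpolation=cv2.INTER_CUBIC)
    cn=cv2.findContours(cv2.resize(m,None,fx=s,fy=s,interpolation=0),1,2)[0]; cv2.drawContours(c,cn,-1,(0,255,0),1)
    big.append(cv2.copyMakeBorder(c,0,400-c.shape[0],0,5,0))
c=cv2.resize(im[165:270,145:255],None,fx=2,fy=2); big.append(cv2.copyMakeBorder(c,0,400-c.shape[0],0,0,0))
o=np.hstack(big); print(o.shape); cv2.imwrite("pics/crop1.png",o)
# case: dark low-sat pixels
m=((hsv[...,1]<70)&(np.indices(hsv.shape[:2])[1]>145)&(np.indices(hsv.shape[:2])[1]<255)&(np.indices(hsv.shape[:2])[0]>165)&(np.indices(hsv.shape[:2])[0]<270)).astype(np.uint8)
cn=max(cv2.findContours(m,0,2)[0],key=cv2.contourArea); hull=cv2.convexHull(cn)
q=cv2.approxPolyDP(hull,6,True)[:,0]; print("case px",q.tolist()); print(px2w(d,q,45)[:,:2].round(0).tolist())
r=cv2.minAreaRect(px2w(d,hull[:,0],45)[:,:2].astype(np.float32)); print(r)
E
python3 seg.py
```

```text
chisel 536 mean [437.9 -76.2] rect [432.4 -75.6] [167.6  27.6] ang 7.1 pca -172.4 corners [[348.0, -72.0], [351.0, -100.0], [517.0, -79.0], [514.0, -52.0]]
stone 646 mean [ 626.6 -233.8] rect [ 626.9 -235. ] [ 48.8 104. ] ang 65.0 pca 155.3 corners [[569.0, -235.0], [664.0, -279.0], [684.0, -235.0], [590.0, -191.0]]
coup 267 mean [ 483.4 -387. ] rect [ 482.1 -387.2] [75.2 29.9] ang 31.5 pca -146.5 corners [[442.0, -394.0], [458.0, -420.0], [522.0, -380.0], [506.0, -355.0]]
(400, 795, 3)
case px [[159, 174], [243, 178], [238, 257], [152, 253]]
[[688.0, 346.0], [676.0, 121.0], [468.0, 131.0], [478.0, 355.0]]
((577.2713623046875, 235.200927734375), (235.2378692626953, 213.79600524902344), 87.46652221679688)
```

View pics/crop1.png

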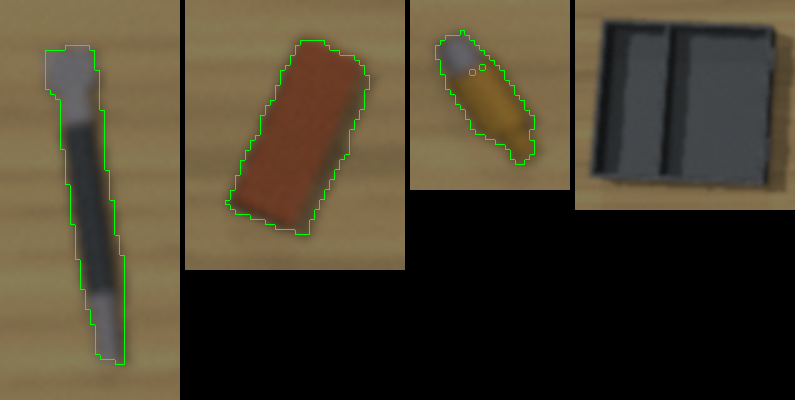

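Zoomed view: chisel blade points up the image (+x), shank down. The coupling's steel sleeve is at upper left and its tail at lower right. The soft shadows widen the masks, so I'll use material colours and check them against the scene camera.

```bash
cat > seg2.py <<'E'
from h import *
def big(m):
    n,l,s,c=cv2.connectedComponentsWithStats(m.astype(np.uint8)); return l==1+np.argmax(s[1:,4])
W={"top":{"bar":(305,240,330,300),"stone":(353,170,397,224),"coup":(420,232,452,270)},
   "scene":{"bar":(225,165,260,210),"stone":(195,220,225,260),"coup":(140,205,170,230)}}
Z={"bar":13,"stone":22,"coup":16}
for n in W:
    d=np.load(n+"0.npy",allow_pickle=True).item()
    for k,(x0,y0,x1,y1) in W[n].items():
        c=d["img"][y0:y1,x0:x1]; h=cv2.cvtColor(c,cv2.COLOR_BGR2HSV).astype(int); H,S,V=h[...,0],h[...,1],h[...,2]
        m={"bar":(V<.55*np.median(V))&(S<100),"stone":((H<10)|(H>172))&(S>110),"coup":(S>np.median(S)+60)&(H>8)&(H<30)}[k]
        m=big(m); p=np.argwhere(m)[:,::-1]+[x0,y0]; w=px2w(d,p,Z[k])[:,:2]; r=cv2.minAreaRect(w.astype(np.float32)); e,v=np.linalg.eigh(np.cov(w.T))
        print(n,k,len(p),"px",p.mean(0).round(1),"mean",w.mean(0).round(1),"rect",np.round(r[0],1),np.round(r[1],1),"pca",round(np.degrees(np.arctan(v[1,1]/v[0,1])),1))
E
python3 seg2.py
```

```text
top bar 207 px [317.8 271.3] mean [430.  -76.6] rect [430.2 -76.7] [89.4 16.1] pca 7.7
top stone 161 px [374.5 196.3] mean [ 629.  -230.4] rect [ 629.  -231.2] [27.4 90.9] pca -24.0
top coup 108 px [436.4 252.9] mean [ 477.8 -390. ] rect [ 475.4 -392.7] [46.6 21. ] pca 35.4
scene bar 91 px [240.2 186.2] mean [428.7 -78. ] rect [430.  -77.7] [97.6 17.2] pca 7.2Traceback (most recent call last):
  File "seg2.py", line 12, in <module>
    m=big(m); p=np.argwhere(m)[:,::-1]+[x0,y0]; w=px2w(d,p,Z[k])[:,:2]; r=cv2.minAreaRect(w.astype(np.float32)); e,v=np.linalg.eigh(np.cov(w.T))
  File "seg2.py", line 3, in big
    n,l,s,c=cv2.connectedComponentsWithStats(m.astype(np.uint8)); return l==1+np.argmax(s[1:,4])
                                                                              ~~~~~~~~~^^^^^^^^^
    return _wrapfunc(a, 'argmax', axis=axis, out=out, **kwds)
    return bound(*args, **kwds)
ValueError: attempt to get argmax of an empty sequence
```

```bash
cat >> h.py <<'E'
CASE=np.array([577.3,238.0]); CY=np.radians(-2.7)
def c2w(x,y): return CASE+[x*np.cos(CY)-y*np.sin(CY),x*np.sin(CY)+y*np.cos(CY)]
def ori(yaw,p=None):
    best=None
    for k in(-1,0,1):
        y=yaw+k*np.pi; q=robot.inverse_kinematics([p[0],p[1],p[2]],[np.pi,0,y])
        if q is None: continue
        c=abs(q[5]); 
        if best is None or c<best[0]: best=(c,[np.pi,0,(y+np.pi)%(2*np.pi)-np.pi])
    return best[1]
def pick(xy,yaw,opening,zt=3,zup=130):
    o=ori(yaw,[*xy,zup]); robot.move_gripper(opening/93)
    robot.move_ptp([*xy,zup],o)
    hit=robot.move_linear([*xy,zt],speed=110,f_stop=10)
    robot.move_gripper(0.0); w=robot.current_gripper_width()*93; ff=robot.current_finger_force()
    robot.move_linear([*xy,zup],speed=120)
    print("pick hit",hit,"width",round(w,1),"force",ff,"after",round(robot.current_gripper_width()*93,1),"t",robot.current_t())
def place(xy,yaw,opening,zt=8,zup=130):
    o=ori(yaw,[*xy,zup]); robot.move_ptp([*xy,zup],o)
    robot.move_linear([*xy,zt+25],speed=120)
    hit=robot.move_linear([*xy,zt],speed=35,f_stop=6)
    print("place hit",hit,robot.current_tcp_pos(),"width",robot.current_gripper_width()*93)
    robot.move_gripper(opening/93); robot.move_linear([*xy,zup],speed=150); print("t",robot.current_t())
E
python3 - <<'E'
from h import *
d=np.load("top0.npy",allow_pickle=True).item(); print("jar",px2w(d,[93,267],90),"lane",c2w(0,68))
pick([430,-77],np.radians(7.5),60)
d=robot.get_image("scene"); cv2.imwrite("pics/held.png",cv2.resize(d["img"][100:260,150:350],(800,640)[:2] and (750,600)))
E
```

```text
jar [[443.28505172 484.47747773  90.        ]] lane [580.50323865 305.9245115 ]
pick hit False width 17.6 force 30.00014102552086 after 17.4 t 6.3
```

View pics/held.png

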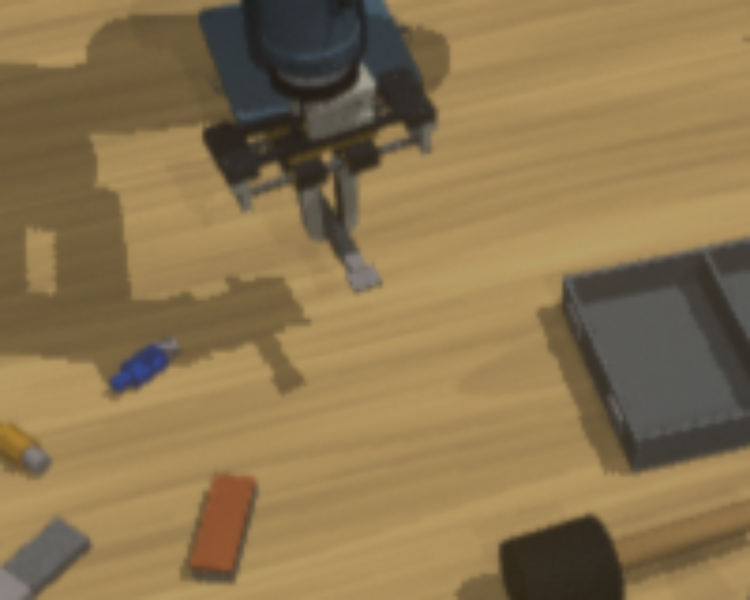

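The chisel is held between the fingers at a 17.4 mm width, with the blade forward (crop (360,275)). Next I place it, then pick and place the stone, looking again before the coupling.

```bash
python3 - <<'E'
from h import *
place(c2w(0,68),CY,30)
d=robot.get_image("scene"); a=d["img"][140:240,280:400]
pick([628,-231.5],np.radians(-24.5),75,zt=4)
b=robot.get_image("scene")["img"]; t=robot.get_image("top"); np.save("top1.npy",t,allow_pickle=True)
cv2.imwrite("pics/c2.png",np.hstack([cv2.resize(a,(400,333)),cv2.resize(t["img"][160:265,140:260],(381,333))]))
E
```

```text
place hit True [579.95559669 305.68105102   8.97084035] width 17.700646627246265
t 11.3
pick hit False width 35.7 force 29.99949887394905 after 35.7 t 17.7167
```

View pics/c2.png

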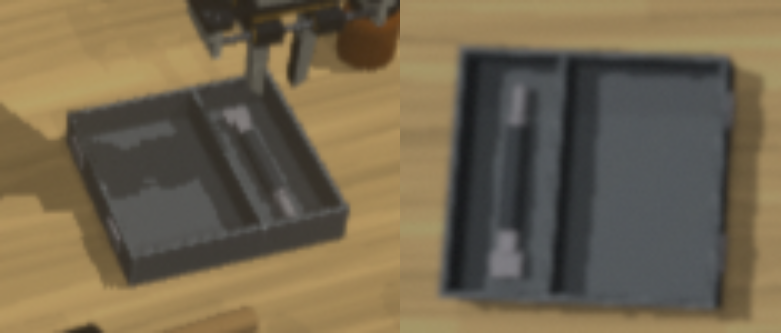

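The chisel lies flat in the lane (right crop, (515,180)); contact came at the expected height. The stone is held at 35.7 mm. Next: place the stone, then the coupling.

```bash
python3 - <<'E'
from h import *
place(c2w(-45,-43),CY+np.pi/2,52,zt=9)
pick([483,-386.8],np.radians(33),60)
place(c2w(55,-43),CY+np.pi/2,42)
robot.move_linear([*robot.current_tcp_pos()[:2],230],speed=200)
robot.move_ptp([450,-150,230],[np.pi,0,0])
a=robot.get_image("scene")["img"]; t=robot.get_image("top")["img"]
cv2.imwrite("pics/c3.png",np.hstack([cv2.resize(a[140:240,280:400],(400,333)),cv2.resize(t[160:265,140:260],(381,333))]))
E
```

```text
place hit True [529.78719663 197.07246401   9.87635007] width 36.01778028927796
t 22.5167
pick hit False width 25.6 force 30.000230834120885 after 25.6 t 28.1833
place hit True [629.73554841 192.36310689   9.07184826] width 25.75762435630351
t 33.4167
```

View pics/c3.png

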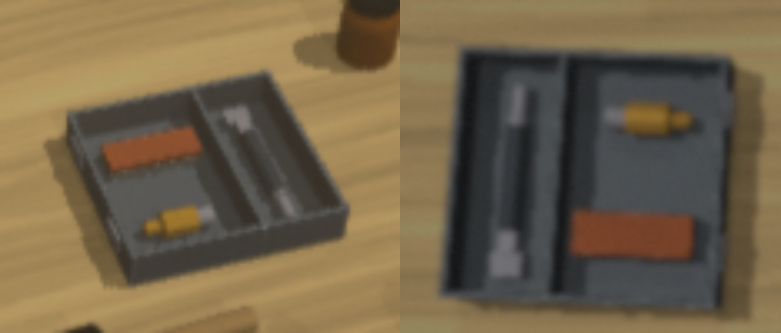

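All three pieces are in place: chisel in the lane at (513,180), coupling at (650,118) and stone at (630,235), both in the wide compartment. The arm is clear.

```bash
python3 -c "
from bench import robot
print(robot.hand_in())"
```

```text
the job is handed in; nothing more can be done
None
```

I packed the chisel flat in the narrow lane and the whetstone and brass coupling in the wide compartment, each lowered to the case floor before release, and handed the job in at about 35 s; no verdict was returned.

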